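# Slide the oblong sample board into the stop frame

## Robot

A 6-joint arm with a two-finger parallel gripper is mounted at the origin on the work surface. World frame = base frame: x ahead of the robot, y to its left, z up, the work surface at z = 0. Lengths are in m, angles in degrees, forces in N, time in s.
With the tool pointing down it reaches from about 0.4 to 0.825 m from the base axis. Payload 7 kg.
Tool frame: the origin (TCP) lies on the centre line of the jaws, within the pads' length; the fingertips stand 11 mm ahead of it and the grasp point (between the pads) lies 8 mm behind it; z points along the fingers, y is the direction in which the jaws open and shut (so a half turn about z gives the same grasp; the last joint's range is limited). The gripper opens to 88 mm and grips with 3 to 60 N. Pads are 19 mm wide; open, the fingers measure 130 mm over their backs; the gripper's body (78 mm by 193 mm) begins 47 mm behind the grasp point.
Start: joints at [85.491, 20.546, 0.682, 0, -70.136, -16.507], TCP at [0.242, 0.63, 0.238] pointing down, gripper open.
Joint ranges: [-176.03, 176.03], [-82.01, 121.73], [-58.28, 71.71], [-173.87, 95.51], [-174.79, -0.11], [-173.66, 173.66]. Speed limits (degrees/s): [136.94, 136.94, 172.46, 180, 180, 180].

## Interface

Orientations are given as [roll, pitch, yaw] about the fixed x, y, z axes, in that order (R = Rz(yaw) Ry(pitch) Rx(roll)).
In Python, from plant import ctrl, cams, order gives the robot as it stands.
- The arm moves only by the tool jog_arm, never from a script. Its argument "motion" is a list of rows, each an object with "offset": the shift along the tool's x, y, z in mm, a list of three; "roll": the turn about the tool's z in rad; "hand": the finger opening in mm, from 0 to 87.6. A call has 1 to 20 rows; each row is the pose to reach, as a shift and turn from the pose commanded when the call began, along the tool's axes at that moment; what a row does not reach only later rows make up. A row lasts 1/12 s, in which the tool goes at most 41.7 mm and 7.16 degrees, less where a joint would pass 70% of its speed; a pose out of reach is approached as far as the arm can. A call with a gripper value outside its range is refused whole. The fingers move at their own pace and stop on an object; the grip force is fixed at half the most. Time passes only in rows, so rows that repeat a pose let the fingers close. It gives the time, the measured TCP pose, the force and the opening at its end, in the units of the state.
- ctrl.get_obs(): the state, without advancing time (a new reading comes with each control period).
- cams.snapshot(name): name is "scene" or "top"; returns a dict with "img" (420x560x3 uint8, red, green, blue), "K" (3x3 intrinsics, pixels), "D" ([k1, k2, p1, p2, k3] as OpenCV has them; the pictures are not rectified), "cam_to_world" (4x4, takes a point from camera to world coordinates). Camera axes: x right, y down, z forward; pixel columns grow to the right and rows downward; lengths in m; the calibration is good to about 2 mm. A picture is of the moment at which its call begins. There is no depth.
- order.close_job(): hands the job in, once; it reports no verdict.
The state is a dict: "clock": time; "joint_pos": joint angles; "qvel": joint speeds; "tau": joint torques, N m; "tool_pos": TCP position; "orientation": TCP orientation; "force": force on the tool from outside, world axes, zero at the start; "moment": the same for the moment, N m; "opening": finger opening in m.
Only numpy, scipy, OpenCV 4.12 (cv2) and the standard library are available. Lean on these libraries where they do the work, as an engineer would, in place of code of your own. Each camera call takes 0.05 s, during which the arm holds its last target. There are 200 camera calls.

## Task

Press down on top of the oblong sample board, near its middle, and slide it along the counter, flat all the way, into the three-sided aluminium stop frame through its open side, until it lies squarely and fully inside, with its far short edge at or close to the back stop. Leave the square board and the round spool flange where they are.

Things in the scene. Friction and masses are not known exactly. Their poses are not given: they have to be found in the camera images.
- oblong_board: Loose white board 120 mm long (its x) by 90 mm wide (y), 4 mm thick, about 0.12 kg, flat on the smooth counter. Rows of silver chain trim under 2 mm proud lie within 16 mm of each short edge; the rest is plain and may be pressed. Origin: centre of its underside. Either end may lead. It slides along under fingertips pressed down on it with 5 to 20 N.
- stop_frame: Fixed frame of three aluminium rails, 8 mm wide, 10 mm high, on the bare counter. Open side: its -x, towards the robot (turned at most 10 degrees). Inside 114 mm wide (y -57 to +57); back stop's inner face at x = +65 mm; side rails from x = -75 to +73 mm. Origin: counter level, where the board's centre belongs, its length along x (5 mm from the back stop, 12 mm from each rail).
- square_board: Loose white board, 85 mm square, 4 mm thick, a row of silver trim along two edges; a bystander. Origin: centre of its underside. Boards, flange and frame form one row across the counter in any order, about 170 mm apart. Spools up to 50 mm high stand beyond the row and past its ends.
- flange: Loose white plastic disc, 94 mm across, 4 mm thick, with a black hub spot; a bystander. Origin: centre of its underside. Between the row of flat things and the robot, over the row's whole width, the counter is clear from x = 0.38 m to 0.53 m.
Mind the look-alikes: they are no part of the job. What is shaped like the oblong_board but orange or purple is not meant.

How it is judged (in metres and radians):
On the way:
1. the oblong board has been dragged 80 mm or more from its place with the fingers on its top (contact force between the fingers and oblong_board above 0.5 N and horizontal distance between the grasp point and oblong_board below 0.05 m and distance of oblong_board from where it was at the start of the episode above 0.08 m), for 0.2 s.
At the end, for the whole second after the job is handed in: The oblong board lies flat and at rest in the stop frame, its centre within 18 mm of the frame's origin along each of the frame's axes, its length within 11 degrees of the frame's x; it was dragged by its top, never lifted, and the square board and flange were not shifted by over 20 mm (x of oblong_board in the frame of stop_frame between -0.018 and 0.018 m and y of oblong_board in the frame of stop_frame between -0.018 and 0.018 m and angle between the x axis of oblong_board and the x axis of stop_frame, either way round below 0.2 rad and height (world z) of oblong_board below 0.004 m and angle between oblong_board's own z axis and vertical below 0.05 rad and linear speed of oblong_board below 0.01 m/s); the robot touches nothing.
It fails at once if the oblong board is lifted or tipped off the counter (height (world z) of oblong_board above 0.02 m or angle between oblong_board's own z axis and vertical above 0.35 rad).
It fails at once if the square board is shifted by more than 20 mm (distance of square_board from where it was at the start of the episode above 0.02 m).
It fails at once if the flange is shifted by more than 20 mm (distance of flange from where it was at the start of the episode above 0.02 m).
It also fails if it takes over 48 s, if anything falls off the work surface, if the arm or the gripper's body presses on something with over 40 N, if the wrist force passes 120 N, or if a joint passes its speed limit or range.

## Working session

There is one attempt and no reset: what is moved stays moved. The work goes in short steps, Python scripts to look and compute and a tool call to move; the robot and the scene stay as the last step left them, time stands still between calls to the robot, and variables do not carry over. Pictures are saved under pics/ and viewed, about 8 in all and at most 12, crops included, and the job is handed in when it is done.

Besides the shell and the picture viewer there is one more tool, called by a JSON object that holds its "name" and its "arguments". jog_arm: Moves the arm, as the interface text tells. Its arguments: {"type":"object","properties":{"motion":{"type":"array"}},"required":["motion"]}

```bash
mkdir -p pics; ls; cat > h.py <<'E'
import numpy as np, cv2
from plant import ctrl, cams, order
def snap(n,f=None):
    s=cams.snapshot(n); 
    if f: cv2.imwrite('pics/'+f,cv2.cvtColor(s['img'],cv2.COLOR_RGB2BGR))
    return s
def ray(s,px,z):
    px=np.array(px,float).reshape(-1,1,2)
    u=cv2.undistortPoints(px,np.array(s['K'],float),np.array(s['D'],float)).reshape(-1,2)
    T=np.array(s['cam_to_world']); d=np.c_[u,np.ones(len(u))]@T[:3,:3].T; o=T[:3,3]
    return o+d*((z-o[2])/d[:,2])[:,None]
E
python3 - <<'E'
from h import *
import pickle
print(ctrl.get_obs())
a=snap('top','top0.png');b=snap('scene','scene0.png')
pickle.dump((a,b),open('s0.pkl','wb'))
for s in(a,b): print(s['K'],s['D'],s['cam_to_world'])
i=np.vstack([a['img'],b['img']]);
E
```

```text
pics
{'clock': 0.0, 'joint_pos': array([ 8.54909899e+01,  2.05922270e+01,  6.33858163e-01, -1.84563985e-02,
       -7.01358224e+01, -1.65067904e+01]), 'qvel': array([-0.0601195 ,  0.13289952, -0.0061584 , -0.04759639,  0.05863865,
       -0.06239601]), 'tau': array([-2.32460166e-03, -5.82707226e+01,  2.93048573e+01,  6.99697763e+00,
        6.84289495e-03, -1.66046525e-04]), 'tool_pos': array([0.24193825, 0.62965225, 0.23661961]), 'orientation': array([ 1.79904761e+02, -1.01297532e-02, -2.10220776e+01]), 'force': array([-0.85150899, -0.09871491, -0.48353793]), 'moment': array([-0.01068575,  0.01951572, -0.0065189 ]), 'opening': 0.08768094542725428}
[[411.92113883   0.         282.43048563]
 [  0.         411.92113883 214.32641909]
 [  0.           0.           1.        ]] [-0.1139692  0.         0.         0.         0.       ] [[ 0.00486936 -0.99228997  0.12384228  0.31107478]
 [-0.99994036 -0.00604232 -0.00909754 -0.19002387]
 [ 0.0097757  -0.1237906  -0.99226021  1.29478313]
 [ 0.          0.          0.          1.        ]]
[[455.73647494   0.         275.13408893]
 [  0.         455.73647494 211.24599646]
 [  0.           0.           1.        ]] [-0.13040525  0.          0.          0.          0.        ] [[-0.84103095  0.39366303 -0.37107461  0.9482252 ]
 [ 0.54062309  0.63674124 -0.54980657  0.56100143]
 [ 0.01983998 -0.66301584 -0.74834242  1.08960798]
 [ 0.          0.          0.          1.        ]]
```

View pics/top0.png

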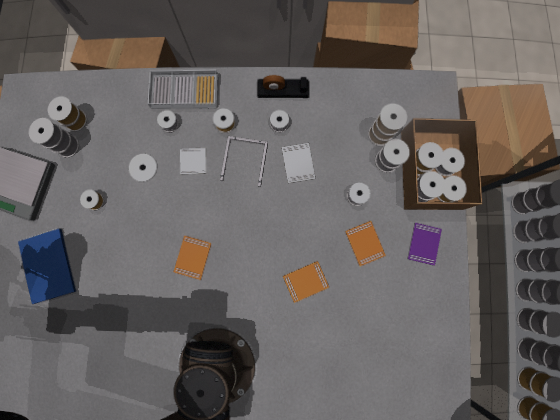

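View pics/scene0.png

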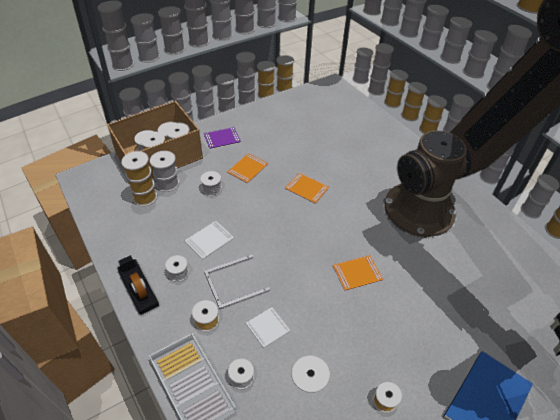

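Top view candidates for the oblong board: white trimmed rectangle (298,162), white square (193,161), white flange disc (143,167), orange boards (193,257), (306,282), (366,243) and purple (425,244). I choose (298,162): white, oblong and trimmed at its short edges. The frame is at (244,160), open downward in the picture, towards the robot. Next I measure and check the choice in a crop.

```bash
python3 - <<'E'
from h import *
import pickle
a,b=pickle.load(open('s0.pkl','rb'))
def blobs(s,seeds,zs,tag):
    hsv=cv2.cvtColor(s['img'],cv2.COLOR_RGB2HSV)
    m=((hsv[...,2]>165)&(hsv[...,1]<40)).astype(np.uint8)*255
    m=cv2.morphologyEx(m,cv2.MORPH_CLOSE,np.ones((3,3)))
    cs,_=cv2.findContours(m,cv2.RETR_EXTERNAL,cv2.CHAIN_APPROX_NONE)
    for (n,sd),z in zip(seeds.items(),zs):
        for c in cs:
            if cv2.contourArea(c)>60 and cv2.pointPolygonTest(c,sd,False)>=0:
                w=ray(s,c,z)[:,:2]; r=cv2.minAreaRect((w*1000).astype(np.float32)); print(tag,n,np.round(r[0],1),np.round(r[1],1),round(r[2],1),cv2.contourArea(c))
blobs(a,{'obl':(298,162),'sq':(193,161),'fl':(135,167)},[.004]*3,'top')
blobs(b,{'obl':(209,239),'sq':(268,327),'fl':(300,373)},[.004]*3,'scene')
# frame corners by eye, outer, z .01
print(ray(a,[(222,179),(227,139),(266,142),(261,185)],.01)[:,:2])
for p in [(193,257),(306,282),(366,243),(360,193)]: print(p,ray(a,[p],.0)[0,:2])
c=cv2.resize(a['img'][125:200,205:325],None,fx=6.5,fy=6.5,interpolation=cv2.INTER_CUBIC)
cv2.imwrite('pics/crop0.png',cv2.cvtColor(c,cv2.COLOR_RGB2BGR))
E
```

```text
top obl [ 645.7 -249.5] [108.1  86.1] 10.0 648.0
top sq [644.1  90.5] [77.4 78.9] 3.2 460.5
top fl [624.3 254.5] [87.2 82.3] 46.5 513.0
scene obl [ 638.8 -250.4] [121.9  93.2] 9.8 929.5
scene sq [643.9  90. ] [86.  88.3] 2.6 920.5
scene fl [622.5 255.5] [93.3 91.6] 56.0 1056.0
[[ 0.58358118 -0.00887526]
 [ 0.71567443 -0.02145223]
 [ 0.70614036 -0.14767379]
 [ 0.56477645 -0.13335224]]
(193, 257) [0.33586805 0.07839906]
(306, 282) [ 0.26058439 -0.27638675]
(366, 243) [ 0.38287585 -0.46671293]
(360, 193) [ 0.54314639 -0.450452  ]
```

View pics/crop0.png

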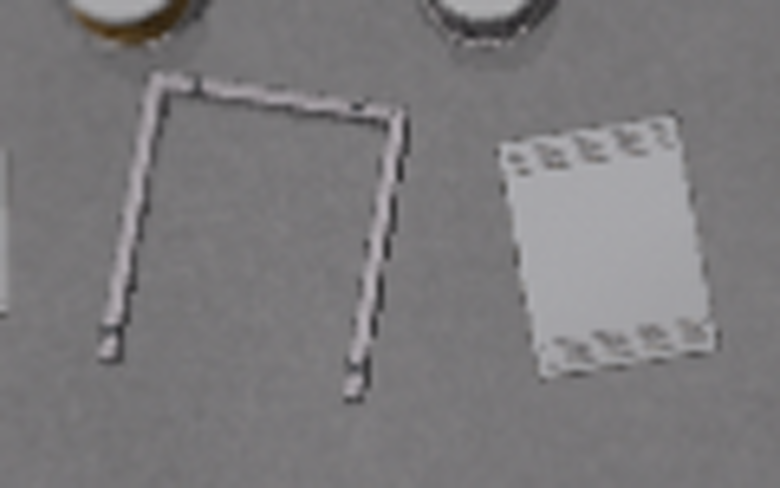

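The crop confirms it: white oblong with silver trim on both short edges, centre at about (298,162.6). The frame rails run from back corners (228,137)/(266,142) to open ends (222,180)/(259,185). I now work out the frame pose and the move in tool axes.

```bash
python3 - <<'E'
from h import *
import pickle
a,b=pickle.load(open('s0.pkl','rb'))
f=lambda p:(np.array(p,float)+.5)/6.5-.5+[205,125]
P=ray(a,f([(500,147),(677,117),(715,347),(545,377)]),.004)[:,:2]; print('board',P.mean(0),np.linalg.norm(np.roll(P,-1,0)-P,axis=1))
d=(P[0]+P[1]-P[2]-P[3]);print('yaw',np.degrees(np.arctan2(d[1],d[0])))
# rail top centre lines: left back corner, right back corner, right end, left end
F=ray(a,f([(158,80),(397,112),(352,396),(109,358)]),.01)[:,:2]
print('F',F,np.linalg.norm(np.roll(F,-1,0)-F,axis=1))
L=F[0]-F[3];R=F[1]-F[2];B=F[0]-F[1]
an=[np.degrees(np.arctan2(v[1],v[0])) for v in(L,R)]+[np.degrees(np.arctan2(-B[0],B[1]))];print(an)
y=np.radians(np.mean(an));ux=np.array([np.cos(y),np.sin(y)])
print('origin',(F[0]+F[1])/2-ux*.069, 'from ends',(F[2]+F[3])/2+ux*.075,np.degrees(y))
# scene check
bs=np.array([(205,273),(217,304),(252,258),(268,291)],float)
G=ray(b,bs,.01)[:,:2];print('scene corners backR,backL,endR,endL',G)
o=ctrl.get_obs();yw=np.radians(o['orientation'][2]);d=P.mean(0)*.0+np.array([.639,-.250])-o['tool_pos'][:2]
print('tool offset mm',1e3*d@np.array([[np.cos(yw),np.sin(yw)],[np.sin(yw),-np.cos(yw)]]).T)
E
```

```text
board [ 0.64065578 -0.25211892] [0.08972642 0.11850561 0.08515776 0.11870751]
yaw 9.922226769501616
F [[ 0.72279954 -0.02737241]
 [ 0.70677704 -0.14655012]
 [ 0.56311951 -0.12617215]
 [ 0.58144973 -0.00684166]] [0.12024994 0.14509565 0.12073012 0.14283305]
[np.float64(-8.2642897216062), np.float64(-8.073601082930322), np.float64(-7.657052157857577)]
origin [ 0.64645951 -0.07736033] from ends [ 0.64655503 -0.0769427 ] -7.998314320798033
scene corners backR,backL,endR,endL [[ 0.70801921 -0.14018645]
 [ 0.72639427 -0.03391417]
 [ 0.56807341 -0.11498446]
 [ 0.58798325  0.00392371]]
tool offset mm [686.1780543  678.72218217]
```

{"name": "jog_arm", "arguments": {"motion": [{"offset":[343,339,0],"roll":-0.27,"hand":40},{"offset":[343,339,0],"roll":-0.27,"hand":40},{"offset":[343,339,0],"roll":-0.27,"hand":40},{"offset":[343,339,0],"roll":-0.27,"hand":40},{"offset":[343,339,0],"roll":-0.27,"hand":40},{"offset":[343,339,0],"roll":-0.27,"hand":40},{"offset":[343,339,0],"roll":-0.27,"hand":40},{"offset":[343,339,0],"roll":-0.27,"hand":40},{"offset":[343,339,0],"roll":-0.27,"hand":40},{"offset":[343,339,0],"roll":-0.27,"hand":40},{"offset":[343,339,0],"roll":-0.27,"hand":40},{"offset":[343,339,0],"roll":-0.27,"hand":40},{"offset":[343,339,0],"roll":-0.27,"hand":40},{"offset":[343,339,0],"roll":-0.27,"hand":40},{"offset":[343,339,0],"roll":-0.27,"hand":40},{"offset":[343,339,0],"roll":-0.27,"hand":40}]}}

```text
clock: 1.43
tool_pos: [0.4405, 0.1913, 0.2375]
orientation: [-180.0, 0.0, -5.5]
force: [0.3, 0.3, -0.7]
opening: 0.0401
```

{"name": "jog_arm", "arguments": {"motion": [{"offset":[241,421,0],"roll":-0.27,"hand":40},{"offset":[241,421,0],"roll":-0.27,"hand":40},{"offset":[241,421,0],"roll":-0.27,"hand":40},{"offset":[241,421,0],"roll":-0.27,"hand":40},{"offset":[241,421,0],"roll":-0.27,"hand":40},{"offset":[241,421,0],"roll":-0.27,"hand":40},{"offset":[241,421,0],"roll":-0.27,"hand":40},{"offset":[241,421,0],"roll":-0.27,"hand":40},{"offset":[241,421,0],"roll":-0.27,"hand":40},{"offset":[241,421,0],"roll":-0.27,"hand":40},{"offset":[241,421,0],"roll":-0.27,"hand":40},{"offset":[241,421,0],"roll":-0.27,"hand":40},{"offset":[241,421,0],"roll":-0.27,"hand":40},{"offset":[241,421,140],"roll":-0.27,"hand":40},{"offset":[241,421,140],"roll":-0.27,"hand":40},{"offset":[241,421,140],"roll":-0.27,"hand":40},{"offset":[241,421,140],"roll":-0.27,"hand":40},{"offset":[241,421,180],"roll":-0.27,"hand":40},{"offset":[241,421,180],"roll":-0.27,"hand":40},{"offset":[241,421,180],"roll":-0.27,"hand":40}]}}

```text
clock: 3.1
tool_pos: [0.6387, -0.2504, 0.0555]
orientation: [-179.9, 0.3, 10.0]
force: [0.6, 0.6, 0.8]
opening: 0.04
```

```bash
python3 - <<'E'
from h import *
s=snap('scene','s1.png')
c=cv2.resize(s['img'][130:330,120:390],None,fx=2.8,fy=2.8)
cv2.imwrite('pics/s1c.png',cv2.cvtColor(c,cv2.COLOR_RGB2BGR)); print(ctrl.get_obs()['force'])
E
```

```text
[-0.31540951 -0.49368005  1.27680671]
```

View pics/s1c.png

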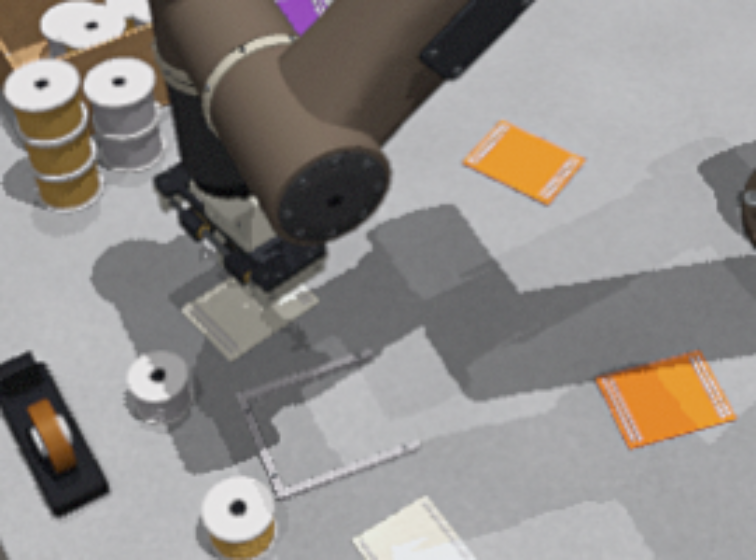

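The crop shows the gripper over the white board (crop (250,310)), clear of the spools. I go down slowly.

{"name": "jog_arm", "arguments": {"motion": [{"offset":[0,0,20],"roll":0,"hand":40},{"offset":[0,0,34],"roll":0,"hand":40},{"offset":[0,0,36],"roll":0,"hand":40},{"offset":[0,0,38],"roll":0,"hand":40},{"offset":[0,0,39],"roll":0,"hand":40},{"offset":[0,0,39],"roll":0,"hand":40},{"offset":[0,0,39],"roll":0,"hand":40}]}}

```text
clock: 3.73
tool_pos: [0.6407, -0.2518, 0.0201]
orientation: [180.0, -0.1, 9.9]
force: [-0.7, 0.2, -0.3]
opening: 0.0399
```

{"name": "jog_arm", "arguments": {"motion": [{"offset":[0,0,2],"roll":0,"hand":40},{"offset":[0,0,3],"roll":0,"hand":40},{"offset":[0,0,4],"roll":0,"hand":40},{"offset":[0,0,4],"roll":0,"hand":40},{"offset":[0,0,4],"roll":0,"hand":40}]}}

```text
clock: 4.15
tool_pos: [0.6401, -0.2518, 0.0154]
orientation: [180.0, -0.0, 9.9]
force: [-1.6, 0.3, 6.0]
opening: 0.0399
```

{"name": "jog_arm", "arguments": {"motion": [{"offset":[0,0,0.5],"roll":0,"hand":40},{"offset":[0,0,0.5],"roll":0,"hand":40},{"offset":[0,0,0.5],"roll":0,"hand":40}]}}

```text
clock: 4.4
tool_pos: [0.6401, -0.2518, 0.0154]
orientation: [180.0, -0.0, 9.9]
force: [-2.8, 1.6, 8.7]
opening: 0.0399
```

{"name": "jog_arm", "arguments": {"motion": [{"offset":[0,0,0.6],"roll":0,"hand":40},{"offset":[-2,-0.3,0.6],"roll":0,"hand":40},{"offset":[-6,-1,0.6],"roll":0,"hand":40},{"offset":[-12,-2,0.6],"roll":0,"hand":40},{"offset":[-18,-3,0.6],"roll":0,"hand":40},{"offset":[-24,-4.2,0.6],"roll":0,"hand":40},{"offset":[-30,-5.3,0.6],"roll":0,"hand":40},{"offset":[-36,-6.3,0.6],"roll":0,"hand":40},{"offset":[-42,-7.4,0.6],"roll":0,"hand":40},{"offset":[-48,-8.5,0.6],"roll":0,"hand":40},{"offset":[-50,-8.8,0.6],"roll":0,"hand":40}]}}

```text
clock: 5.32
tool_pos: [0.5911, -0.2521, 0.0154]
orientation: [179.9, -0.3, 10.0]
force: [2.5, 0.3, 5.2]
opening: 0.0401
```

```bash
python3 - <<'E'
from h import *
s=snap('scene'); o=ctrl.get_obs(); print(o['tool_pos'],o['force'])
c=cv2.resize(s['img'][130:330,120:390],None,fx=2.8,fy=2.8)
cv2.imwrite('pics/s2c.png',cv2.cvtColor(c,cv2.COLOR_RGB2BGR))
E
```

```text
[ 0.59080157 -0.25212553  0.01534971] [1.1497895  0.28986889 7.10309332]
```

View pics/s2c.png

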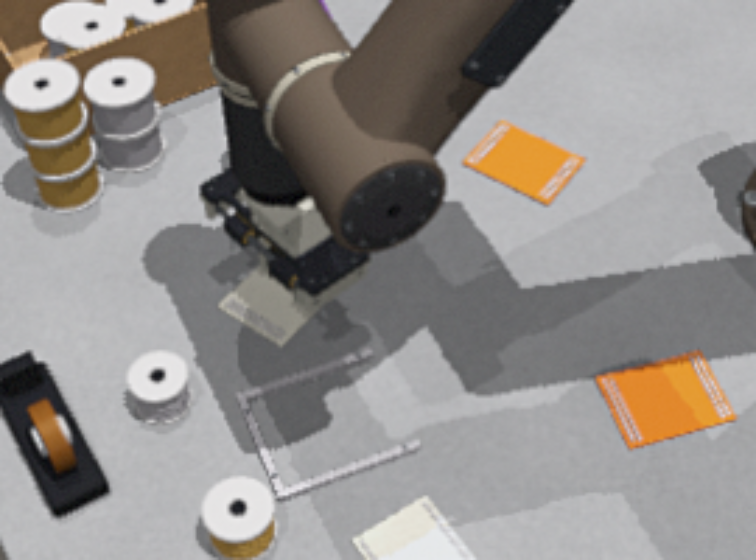

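The board follows the fingers: its far-left corner moved from crop (183,310) to (222,303). The press force fell slightly, so I press 1 mm more and keep pulling back.

{"name": "jog_arm", "arguments": {"motion": [{"offset":[0,0,0.8],"roll":0,"hand":40},{"offset":[-4,-0.7,0.8],"roll":0,"hand":40},{"offset":[-11,-1.9,0.8],"roll":0,"hand":40},{"offset":[-18,-3.2,0.9],"roll":0,"hand":40},{"offset":[-25,-4.4,0.9],"roll":0,"hand":40},{"offset":[-32,-5.6,1.0],"roll":0,"hand":40},{"offset":[-39,-6.9,1.0],"roll":0,"hand":40},{"offset":[-46,-8.1,1.0],"roll":0,"hand":40},{"offset":[-53,-9.3,1.1],"roll":0,"hand":40},{"offset":[-60,-10.6,1.1],"roll":0,"hand":40},{"offset":[-67,-11.8,1.1],"roll":0,"hand":40},{"offset":[-74,-13,1.2],"roll":0,"hand":40},{"offset":[-81,-14.3,1.2],"roll":0,"hand":40},{"offset":[-88,-15.5,1.2],"roll":0,"hand":40},{"offset":[-95,-16.8,1.3],"roll":0,"hand":40},{"offset":[-102,-18,1.3],"roll":0,"hand":40},{"offset":[-109,-19.2,1.3],"roll":0,"hand":40},{"offset":[-116,-20.5,1.4],"roll":0,"hand":40},{"offset":[-121,-21.3,1.4],"roll":0,"hand":40},{"offset":[-123,-21.7,1.4],"roll":0,"hand":40}]}}

```text
clock: 7.03
tool_pos: [0.4693, -0.2525, 0.0153]
orientation: [179.7, -0.6, 10.0]
force: [5.7, 0.3, 14.7]
opening: 0.0397
```

{"name": "jog_arm", "arguments": {"motion": [{"offset":[0.6,-4,0],"roll":0,"hand":40},{"offset":[2,-12,0],"roll":0.02,"hand":40},{"offset":[3,-20,0],"roll":0.04,"hand":40},{"offset":[4.4,-28,0],"roll":0.06,"hand":40},{"offset":[5.6,-36,0],"roll":0.08,"hand":40},{"offset":[7,-44,0],"roll":0.1,"hand":40},{"offset":[8,-52,0],"roll":0.12,"hand":40},{"offset":[9.4,-60,0],"roll":0.14,"hand":40},{"offset":[10.6,-68,0],"roll":0.15,"hand":40},{"offset":[12,-76,0],"roll":0.16,"hand":40},{"offset":[13,-84,0],"roll":0.16,"hand":40},{"offset":[13.6,-88,0],"roll":0.16,"hand":40},{"offset":[14,-90,0],"roll":0.16,"hand":40}]}}

```text
clock: 8.12
tool_pos: [0.4665, -0.161, 0.0151]
orientation: [179.9, -0.4, 0.9]
force: [0.5, -7.1, 24.7]
opening: 0.0401
```

```bash
python3 - <<'E'
from h import *
s=snap('scene'); o=ctrl.get_obs(); print(o['tool_pos'],o['force'])
c=cv2.resize(s['img'][130:330,120:390],None,fx=2.8,fy=2.8)
cv2.imwrite('pics/s3c.png',cv2.cvtColor(c,cv2.COLOR_RGB2BGR))
E
```

```text
[ 0.46650095 -0.16080243  0.01514819] [-1.10106247 -1.60880481 24.36192882]
```

View pics/s3c.png

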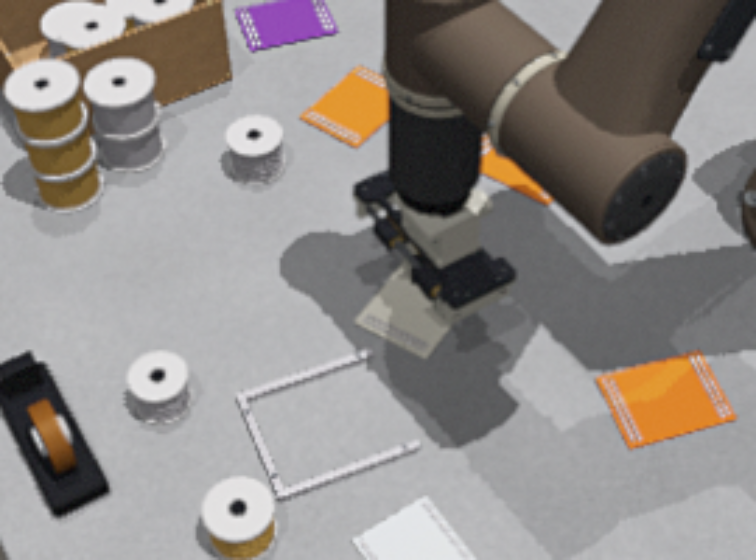

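The board still follows; its far edge runs from crop (357,320) to (432,357). At 24 N the force is too high, so I ease off by 1.7 mm and carry on sideways.

{"name": "jog_arm", "arguments": {"motion": [{"offset":[0,0,-1.7],"roll":0,"hand":40},{"offset":[0,-4,-1.7],"roll":0.01,"hand":40},{"offset":[0,-12,-1.7],"roll":0.02,"hand":40},{"offset":[0,-20,-1.7],"roll":0.04,"hand":40},{"offset":[0,-28,-1.7],"roll":0.06,"hand":40},{"offset":[0,-36,-1.7],"roll":0.08,"hand":40},{"offset":[0,-44,-1.7],"roll":0.1,"hand":40},{"offset":[0,-52,-1.7],"roll":0.12,"hand":40},{"offset":[0,-60,-1.7],"roll":0.14,"hand":40},{"offset":[0,-68,-1.7],"roll":0.15,"hand":40},{"offset":[0,-76,-1.7],"roll":0.155,"hand":40},{"offset":[0,-84,-1.7],"roll":0.155,"hand":40},{"offset":[0,-92,-1.7],"roll":0.155,"hand":40},{"offset":[0,-100,-1.7],"roll":0.155,"hand":40},{"offset":[0,-106,-1.7],"roll":0.155,"hand":40},{"offset":[0,-109,-1.7],"roll":0.155,"hand":40},{"offset":[0,-109,-1.7],"roll":0.155,"hand":40}]}}

```text
clock: 9.58
tool_pos: [0.4628, -0.0507, 0.0152]
orientation: [-180.0, -0.2, -8.1]
force: [-1.3, 1.2, 17.1]
opening: 0.0403
```

```bash
python3 - <<'E'
from h import *
s=snap('scene'); o=ctrl.get_obs(); print(o['tool_pos'],o['force'])
import pickle; pickle.dump(s,open('s4.pkl','wb'))
c=cv2.resize(s['img'][200:320,200:360],None,fx=5,fy=5,interpolation=cv2.INTER_CUBIC)
cv2.imwrite('pics/s4c.png',cv2.cvtColor(c,cv2.COLOR_RGB2BGR))
E
```

```text
[ 0.46279698 -0.05076381  0.01521226] [-1.56552873  2.42076834 16.66449001]
```

View pics/s4c.png

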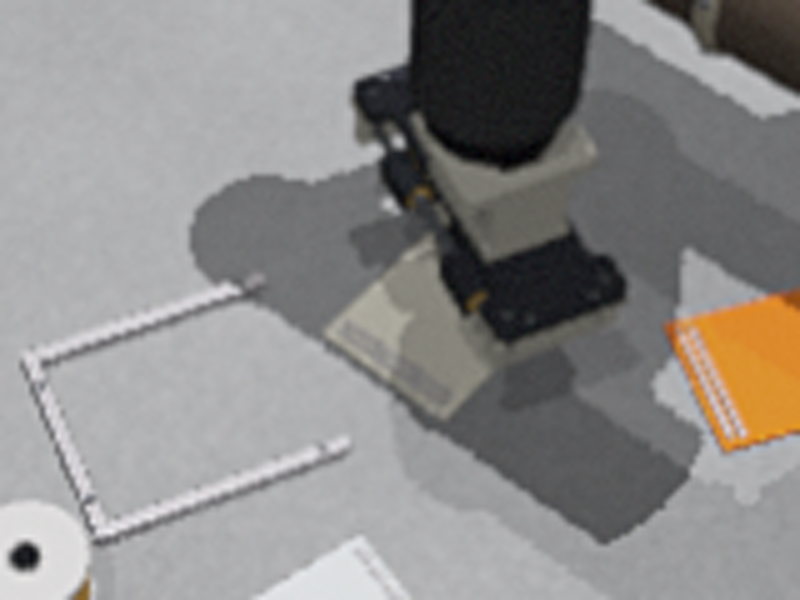

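The far edge runs from crop (325,330) to (443,415), which doesn't look parallel to the frame's back stop, (30,360) to (97,535). I compute the yaw.

```bash
python3 - <<'E'
from h import *
import pickle
s=pickle.load(open('s4.pkl','rb'))
f=lambda p,k,o:(np.array(p,float)+.5)/k-.5+np.array(o)
def an(P): d=P[1]-P[0]; return np.degrees(np.arctan2(-d[0],d[1])),np.linalg.norm(d)
def rep(P,n):
    a,l=an(P); u=np.array([np.cos(np.radians(a)),np.sin(np.radians(a))]); print(n,P,a,l,'centre',P.mean(0)-.06*u)
rep(ray(s,f([(325,330),(443,415)],5,(200,200)),.004)[:,:2],'board4')
rep(ray(s,f([(357,320),(432,357)],2.8,(120,130)),.004)[:,:2],'board3')
print('back',an(ray(s,f([(30,360),(97,535)],5,(200,200)),.01)[:,:2]))
print('sq now', ray(s,f([(360,537)],5,(200,200)),.004))
E
```

```text
board4 [[ 0.54893096 -0.07649211]
 [ 0.52334024  0.00766393]] 16.913809427270447 0.08796092239804144 centre [ 0.47873099 -0.05187006]
board3 [[ 0.55177979 -0.17058684]
 [ 0.50990571 -0.08736932]] 26.711002582817326 0.09315897595134823 centre [ 0.47724564 -0.15594752]
back (np.float64(-10.067876082802947), np.float64(0.12134783538989267))
sq now [[0.60454569 0.04856316 0.004     ]]
```

Tool and board disagree: the board is at (0.478,-0.052), yaw about +17°, so it slipped in rotation while dragged sideways. I lift off, re-centre over it at its own yaw, press again and turn it by -25°.

{"name": "jog_arm", "arguments": {"motion": [{"offset":[0,0,-8],"roll":0,"hand":40},{"offset":[0,0,-15],"roll":0,"hand":40},{"offset":[15,-1,-15],"roll":-0.44,"hand":40},{"offset":[15,-1,-15],"roll":-0.44,"hand":40},{"offset":[15,-1,-15],"roll":-0.44,"hand":40},{"offset":[15,-1,-15],"roll":-0.44,"hand":40},{"offset":[15,-1,-15],"roll":-0.44,"hand":40},{"offset":[15,-1,-10],"roll":-0.44,"hand":40},{"offset":[15,-1,-5],"roll":-0.44,"hand":40},{"offset":[15,-1,-3],"roll":-0.44,"hand":40},{"offset":[15,-1,-2],"roll":-0.44,"hand":40},{"offset":[15,-1,-1],"roll":-0.44,"hand":40},{"offset":[15,-1,-0.5],"roll":-0.44,"hand":40},{"offset":[15,-1,-0.5],"roll":-0.44,"hand":40}]}}

```text
clock: 10.8
tool_pos: [0.4755, -0.0527, 0.0152]
orientation: [180.0, 0.1, 17.1]
force: [-7.3, 1.4, 19.0]
opening: 0.0404
```

{"name": "jog_arm", "arguments": {"motion": [{"offset":[0,0,0],"roll":0.03,"hand":40},{"offset":[0,0,0],"roll":0.06,"hand":40},{"offset":[0,0,0],"roll":0.09,"hand":40},{"offset":[0,0,0],"roll":0.12,"hand":40},{"offset":[0,0,0],"roll":0.15,"hand":40},{"offset":[0,0,0],"roll":0.18,"hand":40},{"offset":[0,0,0],"roll":0.21,"hand":40},{"offset":[0,0,0],"roll":0.24,"hand":40},{"offset":[0,0,0],"roll":0.27,"hand":40},{"offset":[0,0,0],"roll":0.3,"hand":40},{"offset":[0,0,0],"roll":0.33,"hand":40},{"offset":[0,0,0],"roll":0.36,"hand":40},{"offset":[0,0,0],"roll":0.39,"hand":40},{"offset":[0,0,0],"roll":0.42,"hand":40},{"offset":[0,0,0],"roll":0.44,"hand":40},{"offset":[0,0,0],"roll":0.44,"hand":40}]}}

```text
clock: 12.13
tool_pos: [0.4779, -0.0522, 0.0153]
orientation: [-180.0, -0.2, -8.2]
force: [1.3, 1.0, 8.8]
opening: 0.0396
```

```bash
python3 - <<'E'
from h import *
s=snap('scene'); o=ctrl.get_obs(); print(o['tool_pos'],o['force'])
import pickle; pickle.dump(s,open('s5.pkl','wb'))
c=cv2.resize(s['img'][200:320,200:360],None,fx=5,fy=5,interpolation=cv2.INTER_CUBIC)
cv2.imwrite('pics/s5c.png',cv2.cvtColor(c,cv2.COLOR_RGB2BGR))
E
```

```text
[ 0.47793766 -0.05221978  0.01526117] [ 1.61385896 -0.29221154  8.81396182]
```

View pics/s5c.png

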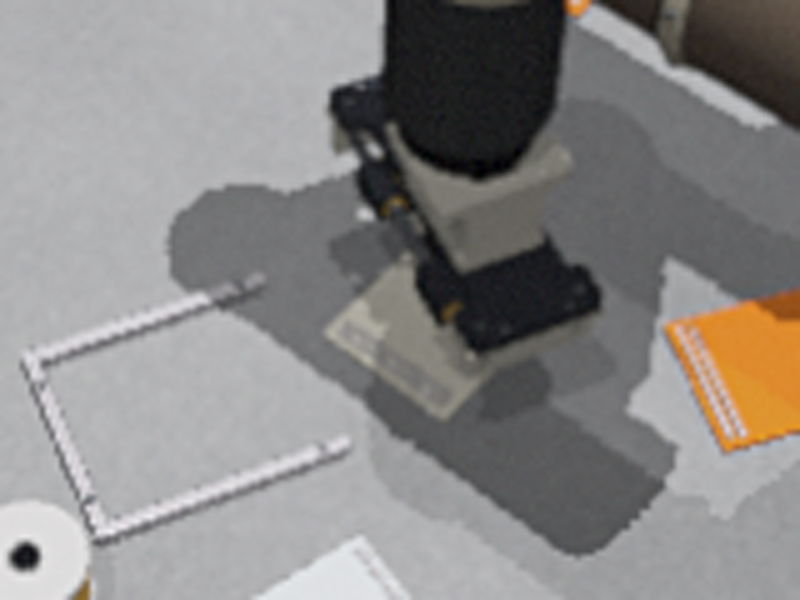

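The board did not turn: its corners are still at (325,330) and (443,415). The fingers slip when turning on the spot. I re-grip with a wider spread, opened along the diagonal of the plain zone, and turn while sliding.

{"name": "jog_arm", "arguments": {"motion": [{"offset":[0,0,-8],"roll":0,"hand":60},{"offset":[0,0,-15],"roll":0.1,"hand":60},{"offset":[0,0,-15],"roll":0.2,"hand":60},{"offset":[0,0,-15],"roll":0.345,"hand":60},{"offset":[0,0,-15],"roll":0.345,"hand":60},{"offset":[0,0,-10],"roll":0.345,"hand":60},{"offset":[0,0,-5],"roll":0.345,"hand":60},{"offset":[0,0,-3],"roll":0.345,"hand":60},{"offset":[0,0,-2],"roll":0.345,"hand":60},{"offset":[0,0,-1],"roll":0.345,"hand":60},{"offset":[0,0,0],"roll":0.345,"hand":60},{"offset":[0,0,0],"roll":0.345,"hand":60}]}}

```text
clock: 13.18
tool_pos: [0.4757, -0.0527, 0.0152]
orientation: [180.0, 0.0, -27.8]
force: [-5.7, 2.0, 18.5]
opening: 0.0601
```

{"name": "jog_arm", "arguments": {"motion": [{"offset":[2.8,5.3,0],"roll":0,"hand":60},{"offset":[5.6,10.6,0],"roll":0.01,"hand":60},{"offset":[8.4,15.9,0],"roll":0.03,"hand":60},{"offset":[11.3,21.2,0],"roll":0.05,"hand":60},{"offset":[14.1,26.5,0],"roll":0.07,"hand":60},{"offset":[16.9,31.8,0],"roll":0.09,"hand":60},{"offset":[19.7,37.1,0],"roll":0.11,"hand":60},{"offset":[22.5,42.4,0],"roll":0.13,"hand":60},{"offset":[25.3,47.7,0],"roll":0.15,"hand":60},{"offset":[28.1,53,0],"roll":0.17,"hand":60},{"offset":[31,58.3,0],"roll":0.19,"hand":60},{"offset":[33.8,63.6,0],"roll":0.21,"hand":60},{"offset":[36.6,68.9,0],"roll":0.22,"hand":60},{"offset":[39.4,74.2,0],"roll":0.22,"hand":60},{"offset":[42.2,79.5,0],"roll":0.22,"hand":60}]}}

```text
clock: 14.43
tool_pos: [0.4779, -0.1425, 0.0153]
orientation: [-179.9, -0.1, -40.4]
force: [-0.4, 3.0, 9.8]
opening: 0.0596
```

```bash
python3 - <<'E'
from h import *
s=snap('scene'); o=ctrl.get_obs(); print(o['tool_pos'],o['force'])
import pickle; pickle.dump(s,open('s6.pkl','wb'))
c=cv2.resize(s['img'][200:320,200:360],None,fx=5,fy=5,interpolation=cv2.INTER_CUBIC)
cv2.imwrite('pics/s6c.png',cv2.cvtColor(c,cv2.COLOR_RGB2BGR))
E
```

```text
[ 0.47781462 -0.14324082  0.01527166] [ 0.34177388 -2.09477107  8.76338914]
```

View pics/s6c.png

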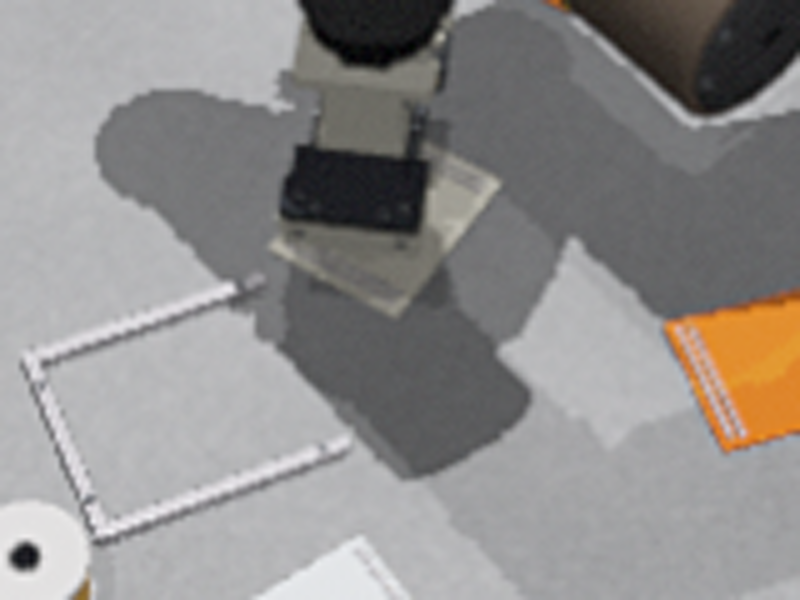

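The board is visible with far edge (270,245) to (398,317) and a near corner at (500,183). I compute its pose.

```bash
cat >> h.py <<'E'
def rep(s,p,z=.004):   # p: crop5 px of far-right(-y) corner, far-left(+y), near-left(+y)
    P=ray(s,(np.array(p,float)+.5)/5-.5+200,z)[:,:2]
    d=P[1]-P[0];e=P[1]-P[2]
    print('yaw short',np.degrees(np.arctan2(-d[0],d[1])),'long',np.degrees(np.arctan2(e[1],e[0])),'sizes',np.linalg.norm(d),np.linalg.norm(e),'centre',(P[0]+P[2])/2)
E
python3 - <<'E'
from h import *
import pickle
s=pickle.load(open('s6.pkl','rb'))
rep(s,[(270,245),(398,317),(500,183)])
# board mask: low-blue tint vs grey counter
i=s['img'].astype(int)
for p in [(255,255),(283,260),(286,240),(262,250),(330,290),(290,270)]: print(p,i[p[1],p[0]])
E
```

```text
yaw short 23.344678966415273 long 25.195468427445686 sizes 0.09122192317693285 0.11801651142737458 centre [ 0.47289419 -0.12887741]
(255, 255) [122 122 124]
(283, 260) [79 80 81]
(286, 240) [164 162 152]
(262, 250) [122 120 116]
(330, 290) [165 164 166]
(290, 270) [90 91 91]
```

Findings: yaw about +24°, centre (0.473,-0.129). It turned the wrong way because one finger carries the load and the board trails like a caster. I use that: fingers closed, pressing lightly on the rear (-x) part of the plain zone and dragging +y should turn it negative.

{"name": "jog_arm", "arguments": {"motion": [{"offset":[0,0,-8],"roll":0,"hand":60},{"offset":[0,0,-15],"roll":0,"hand":0},{"offset":[-26,21,-15],"roll":-1.12,"hand":0},{"offset":[-26,21,-15],"roll":-1.12,"hand":0},{"offset":[-26,21,-15],"roll":-1.12,"hand":0},{"offset":[-26,21,-15],"roll":-1.12,"hand":0},{"offset":[-26,21,-15],"roll":-1.12,"hand":0},{"offset":[-26,21,-15],"roll":-1.12,"hand":0},{"offset":[-26,21,-15],"roll":-1.12,"hand":0},{"offset":[-26,21,-15],"roll":-1.12,"hand":0},{"offset":[-26,21,-15],"roll":-1.12,"hand":0},{"offset":[-26,21,-15],"roll":-1.12,"hand":0},{"offset":[-26,21,-8],"roll":-1.12,"hand":0},{"offset":[-26,21,-4],"roll":-1.12,"hand":0},{"offset":[-26,21,-3],"roll":-1.12,"hand":0},{"offset":[-26,21,-2],"roll":-1.12,"hand":0},{"offset":[-26,21,-1.5],"roll":-1.12,"hand":0},{"offset":[-26,21,-1.5],"roll":-1.12,"hand":0}]}}

```text
clock: 15.98
tool_pos: [0.4426, -0.1417, 0.0156]
orientation: [-180.0, 0.0, 23.6]
force: [0.1, 0.2, -0.4]
opening: 0.0004
```

```bash
python3 -c "
from h import *
o=ctrl.get_obs();print(o['tool_pos'],o['force'],o['moment'],o['orientation'],o['opening'])"
```

```text
[ 0.44264818 -0.14166422  0.01560032] [ 0.07544067  0.15231209 -0.36153455] [-0.0471887  -0.01922497 -0.0010741 ] [-1.79993520e+02  2.19768020e-02  2.36333702e+01] 0.0003749941145792421
```

{"name": "jog_arm", "arguments": {"motion": [{"offset":[0,0,0.8],"roll":0,"hand":0},{"offset":[0,0,1.6],"roll":0,"hand":0},{"offset":[0,0,1.6],"roll":0,"hand":0},{"offset":[2,-4.6,1.6],"roll":0,"hand":0},{"offset":[4,-9.2,1.6],"roll":0.02,"hand":0},{"offset":[6,-13.7,1.6],"roll":0.04,"hand":0},{"offset":[8,-18.3,1.6],"roll":0.07,"hand":0},{"offset":[10,-22.9,1.6],"roll":0.1,"hand":0},{"offset":[12,-27.5,1.6],"roll":0.13,"hand":0},{"offset":[14,-32,1.6],"roll":0.16,"hand":0},{"offset":[16,-36.6,1.6],"roll":0.19,"hand":0},{"offset":[18,-41.2,1.6],"roll":0.22,"hand":0},{"offset":[20,-45.8,1.6],"roll":0.25,"hand":0},{"offset":[22,-50.4,1.6],"roll":0.28,"hand":0},{"offset":[24,-55,1.6],"roll":0.31,"hand":0},{"offset":[26,-59.5,1.6],"roll":0.34,"hand":0},{"offset":[28,-64,1.6],"roll":0.37,"hand":0},{"offset":[30,-68.7,1.6],"roll":0.4,"hand":0},{"offset":[32,-73.3,1.6],"roll":0.43,"hand":0},{"offset":[32,-73.3,1.6],"roll":0.43,"hand":0}]}}

```text
clock: 17.65
tool_pos: [0.444, -0.061, 0.0152]
orientation: [-180.0, -0.2, -1.0]
force: [-2.1, 3.2, 10.7]
opening: 0.0005
```

```bash
python3 - <<'E'
from h import *
s=snap('scene'); o=ctrl.get_obs(); print(o['tool_pos'],o['force'],o['moment'])
import pickle; pickle.dump(s,open('s7.pkl','wb'))
# board mask: warm tint vs bluish grey counter, test on s6 (known corners)
for n in('s6','s7'):
    s=pickle.load(open(n+'.pkl','rb')); i=cv2.resize(s['img'][200:320,200:360],None,fx=5,fy=5,interpolation=cv2.INTER_CUBIC).astype(int)
    m=((i[...,0]-i[...,2]>3)&(i[...,0]-i[...,2]<40)&(i[...,1]>95)).astype(np.uint8)*255
    m=cv2.morphologyEx(m,cv2.MORPH_OPEN,np.ones((9,9)))
    cs,_=cv2.findContours(m,0,2)
    for c in sorted(cs,key=cv2.contourArea)[-3:]: print(n,cv2.contourArea(c),cv2.approxPolyDP(c,8,True).reshape(-1,2).tolist())
E
```

```text
[ 0.44405242 -0.06099744  0.01524424] [-1.42538785  3.53414044 11.42833966] [ 1.17101088  0.58736999 -0.07523324]
s6 108.5 [[444, 19], [452, 30]]
s6 9485.5 [[300, 32], [292, 79], [323, 97], [320, 143], [401, 152], [400, 102], [432, 98], [437, 60], [421, 53], [383, 73], [347, 69]]
s6 13477.0 [[500, 178], [425, 146], [443, 164], [406, 251], [393, 250], [390, 236], [319, 227], [292, 246], [279, 233], [270, 251], [399, 317]]
s7 7743.0 [[600, 94], [587, 95], [564, 132], [531, 146], [450, 121], [492, 182], [532, 172], [525, 203], [534, 207], [513, 215], [515, 226], [588, 192], [589, 169], [574, 169], [574, 184], [560, 189], [555, 179], [569, 184], [569, 164], [553, 158], [591, 159], [576, 149], [618, 125]]
s7 18408.5 [[318, 246], [344, 318], [395, 359], [524, 323], [536, 333], [519, 295], [472, 276], [443, 218]]
```

```bash
python3 - <<'E'
from h import *
import pickle
s=pickle.load(open('s7.pkl','rb'))
c=cv2.resize(s['img'][200:320,200:360],None,fx=5,fy=5,interpolation=cv2.INTER_CUBIC)
cv2.imwrite('pics/s7c.png',cv2.cvtColor(c,cv2.COLOR_RGB2BGR))
rep(s,[(318,246),(395,359),(524,323)])
E
```

```text
yaw short -3.1615129299788087 long -13.628782735062254 sizes 0.09183375327364948 0.07925150366840267 centre [ 0.48457204 -0.07479995]
```

View pics/s7c.png

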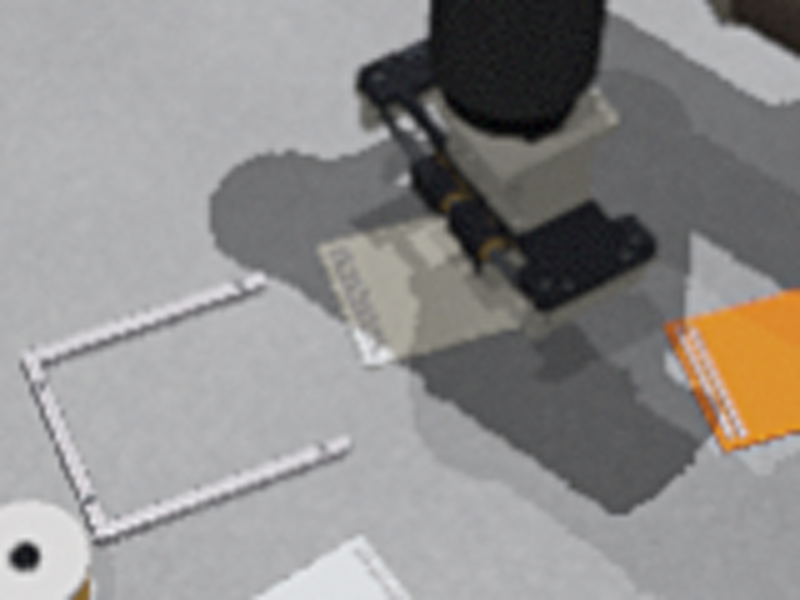

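The steering worked: the far edge is now (318,246) to (366,366) and the long edge goes on to (524,323), nearly parallel to the frame rails.

```bash
python3 - <<'E'
from h import *
import pickle
s=pickle.load(open('s7.pkl','rb'))
P=ray(s,(np.array([(318,246),(366,366),(524,323)],float)+.5)/5-.5+200,.004)[:,:2]
d=P[1]-P[0];e=P[1]-P[2]
y=np.radians(-np.degrees(np.arctan2(d[0],d[1])));u=np.array([np.cos(y),np.sin(y)])
print(P,np.degrees(y),np.degrees(np.arctan2(e[1],e[0])),np.linalg.norm(d),'centre',(P[0]+P[1])/2-.06*u)
# where frame axis is at that centre, and lateral offset
c=(P[0]+P[1])/2-.06*u; o=np.array([.6465,-.077]);t=np.radians(-8.3);R=np.array([[np.cos(t),np.sin(t)],[-np.sin(t),np.cos(t)]])
print('in frame',R@(c-o))
G=ray(s,(np.array([(30,358),(97,533),(346,442),(260,282)],float)+.5)/5-.5+200,.01)[:,:2]
print(G, 'in frame',(G-o)@R.T)
E
```

```text
[[ 0.52054969 -0.12998398]
 [ 0.54224804 -0.0430239 ]
 [ 0.44859439 -0.01961593]] -14.010405610500195 -14.033108042718807 0.08962630112973871 centre [ 0.47318376 -0.07197805]
in frame [-0.17222584 -0.02004993]
[[ 0.70376293 -0.14475706]
 [ 0.7250192  -0.0251386 ]
 [ 0.58096671 -0.00308001]
 [ 0.56539321 -0.12173902]] in frame [[ 0.0664443  -0.0587811 ]
 [ 0.07021026  0.06265292]
 [-0.07551769  0.0636856 ]
 [-0.07379891 -0.05597869]]
```

{"name": "jog_arm", "arguments": {"motion": [{"offset":[0,0,-8],"roll":0,"hand":0},{"offset":[0,0,-15],"roll":0,"hand":0},{"offset":[44,14,-15],"roll":0.2,"hand":0},{"offset":[44,14,-15],"roll":0.2,"hand":0},{"offset":[44,14,-15],"roll":0.2,"hand":0},{"offset":[44,14,-8],"roll":0.2,"hand":0},{"offset":[44,14,-4],"roll":0.2,"hand":0},{"offset":[44,14,-2],"roll":0.2,"hand":0},{"offset":[44,14,-1],"roll":0.2,"hand":0},{"offset":[44,14,0],"roll":0.2,"hand":0},{"offset":[44,14,0],"roll":0.2,"hand":0},{"offset":[44,14,0],"roll":0.2,"hand":0}]}}

```text
clock: 18.7
tool_pos: [0.485, -0.0765, 0.0152]
orientation: [179.9, 0.1, -12.3]
force: [-7.7, 2.2, 20.3]
opening: 0.0005
```

{"name": "jog_arm", "arguments": {"motion": [{"offset":[0,0,-1],"roll":0,"hand":0},{"offset":[-0.3,-4,-1],"roll":0,"hand":0},{"offset":[-0.6,-8,-1],"roll":-0.02,"hand":0},{"offset":[-0.9,-12,-1],"roll":-0.04,"hand":0},{"offset":[-1.2,-16,-1],"roll":-0.06,"hand":0},{"offset":[-1.5,-20,-1],"roll":-0.07,"hand":0},{"offset":[-1.8,-25,-1],"roll":-0.07,"hand":0},{"offset":[-1.8,-25,-1],"roll":-0.07,"hand":0}]}}

```text
clock: 19.37
tool_pos: [0.4905, -0.0506, 0.0153]
orientation: [-180.0, -0.0, -8.3]
force: [-1.4, 1.8, 5.5]
opening: 0.0001
```

```bash
cat > m.py <<'E'
from h import *
import pickle,sys
s=snap('scene'); o=ctrl.get_obs(); print(o['tool_pos'],o['force'])
pickle.dump(s,open(sys.argv[1]+'.pkl','wb'))
i=cv2.resize(s['img'][200:320,200:360],None,fx=5,fy=5,interpolation=cv2.INTER_CUBIC)
cv2.imwrite('pics/%s.png'%sys.argv[1],cv2.cvtColor(i,cv2.COLOR_RGB2BGR))
i=i.astype(int);d=i[...,0]-i[...,2]
m=(((d>3)&(d<40)&(i[...,1]>95))|(i.min(2)>195)).astype(np.uint8)*255
m=cv2.morphologyEx(m,cv2.MORPH_OPEN,np.ones((9,9)))
cs,_=cv2.findContours(m,0,2)
for c in sorted(cs,key=cv2.contourArea)[-4:]: print(cv2.contourArea(c),cv2.approxPolyDP(c,6,True).reshape(-1,2).tolist())
E
python3 m.py s8
```

```text
[ 0.4904708  -0.05063902  0.01529803] [-1.27433743  2.40224743  5.15299722]
5186.5 [[409, 595], [356, 537], [257, 599]]
7685.5 [[0, 506], [0, 599], [65, 599], [89, 577], [87, 540], [71, 514], [38, 500]]
8861.5 [[326, 278], [387, 401], [457, 386], [427, 330], [398, 307], [378, 264]]
9848.5 [[536, 149], [521, 148], [495, 186], [464, 197], [390, 174], [393, 196], [421, 240], [439, 228], [450, 233], [450, 262], [434, 258], [442, 278], [517, 254], [527, 201], [553, 183]]
```

```bash
cat > pose.py <<'E'
from h import *
import pickle,sys
def pose(n,p):
    s=pickle.load(open(n+'.pkl','rb'))
    P=ray(s,(np.array(p,float)+.5)/5-.5+200,.004)[:,:2];d=P[1]-P[0]
    y=-np.arctan2(d[0],d[1]);u=np.array([np.cos(y),np.sin(y)]);c=P[:2].mean(0)-.06*u
    t=np.radians(-8.5);R=np.array([[np.cos(t),np.sin(t)],[-np.sin(t),np.cos(t)]])
    print('yaw',np.degrees(y),'len',np.linalg.norm(d),'c',c,'in frame',R@(c-[.6465,-.076]))
    if len(p)>2: e=P[1]-P[2];print('long yaw',np.degrees(np.arctan2(e[1],e[0])))
E
python3 -c "
from pose import *
pose('s8',[(326,278),(387,401),(457,386)])"
```

```text
yaw -10.019374145548776 len 0.09216278714200556 c [ 0.47782634 -0.05177379] in frame [-0.17040179 -0.00097145]
long yaw -17.852507829803415
```

Yaw about -10° and 1 mm off the frame axis, so the board is lined up. The tool's x axis runs along the frame axis, so I slide it in.

{"name": "jog_arm", "arguments": {"motion": [{"offset":[0,0,1.2],"roll":0,"hand":0},{"offset":[3,0,1.2],"roll":0,"hand":0},{"offset":[8,0,1.2],"roll":0,"hand":0},{"offset":[14,0,1.2],"roll":0,"hand":0},{"offset":[20,0,1.2],"roll":0,"hand":0},{"offset":[26,0,1.2],"roll":0,"hand":0},{"offset":[32,0,1.2],"roll":0,"hand":0},{"offset":[38,0,1.2],"roll":0,"hand":0},{"offset":[44,0,1.2],"roll":0,"hand":0},{"offset":[50,0,1.2],"roll":0,"hand":0},{"offset":[56,0,1.2],"roll":0,"hand":0},{"offset":[58,0,1.2],"roll":0,"hand":0}]}}

```text
clock: 20.42
tool_pos: [0.5478, -0.0598, 0.0152]
orientation: [180.0, -0.0, -8.3]
force: [-7.9, 1.6, 22.8]
opening: 0.0004
```

```bash
python3 m.py s9
```

```text
[ 0.54801103 -0.0598334   0.01524033] [-4.42751874 -0.02301757 18.16072937]
7802.0 [[0, 505], [0, 599], [66, 599], [89, 578], [86, 533], [71, 513], [37, 499]]
8239.5 [[238, 306], [234, 320], [289, 430], [303, 433], [337, 419], [355, 427], [359, 413], [343, 403], [322, 349], [301, 342], [282, 298]]
10402.0 [[437, 181], [418, 183], [395, 220], [360, 232], [286, 209], [313, 269], [342, 269], [343, 288], [333, 290], [341, 315], [421, 287], [419, 271], [430, 267], [423, 240], [444, 231], [452, 216]]
12990.0 [[566, 0], [571, 20], [593, 26], [594, 36], [647, 64], [679, 95], [712, 107], [713, 121], [752, 137], [762, 153], [799, 152], [799, 73], [738, 69], [635, 0]]
```

```bash
python3 -c "
from pose import *
pose('s9',[(234,308),(291,434)])"
```

```text
yaw -10.317520361704563 len 0.09217524895947563 c [ 0.53484782 -0.06142741] in frame [-0.11257975 -0.00209072]
```

View pics/s9.png

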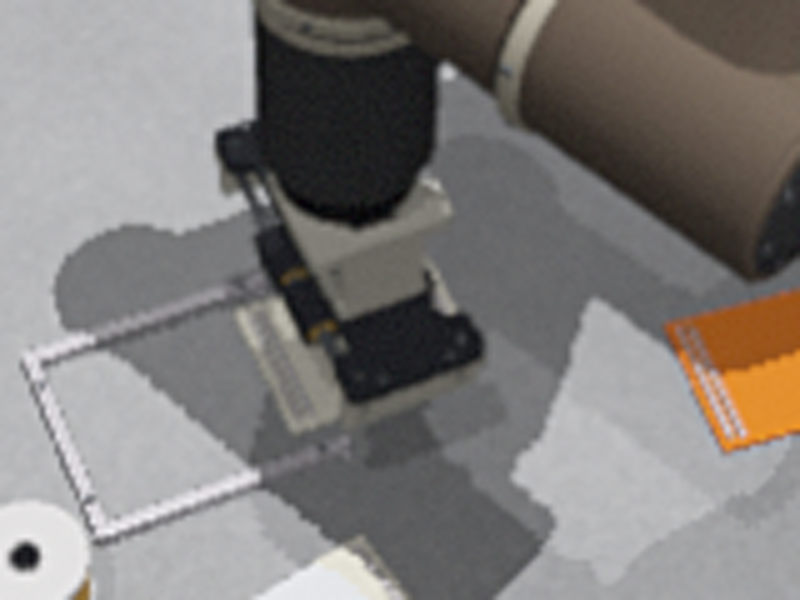

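The board is inside the mouth, between the rails, with far edge (234,308) to (291,434). I ease the press and continue.

{"name": "jog_arm", "arguments": {"motion": [{"offset":[0,0,-0.8],"roll":0,"hand":0},{"offset":[3,0,-0.8],"roll":0,"hand":0},{"offset":[8,0,-0.8],"roll":0,"hand":0},{"offset":[14,-0.5,-0.8],"roll":0,"hand":0},{"offset":[20,-1,-0.8],"roll":0,"hand":0},{"offset":[26,-1,-0.8],"roll":0,"hand":0},{"offset":[32,-1.5,-0.8],"roll":0,"hand":0},{"offset":[38,-1.5,-0.8],"roll":0,"hand":0},{"offset":[44,-2,-0.8],"roll":0,"hand":0},{"offset":[50,-2,-0.8],"roll":0,"hand":0},{"offset":[56,-2,-0.8],"roll":0,"hand":0},{"offset":[60,-2,-0.8],"roll":0,"hand":0}]}}

```text
clock: 21.47
tool_pos: [0.6073, -0.0666, 0.0153]
orientation: [180.0, 0.0, -8.3]
force: [-4.6, 0.7, 12.6]
opening: 0.0007
```

{"name": "jog_arm", "arguments": {"motion": [{"offset":[3,0,0],"roll":0,"hand":0},{"offset":[8,0,0],"roll":0,"hand":0},{"offset":[14,0,0],"roll":0,"hand":0},{"offset":[20,0,0],"roll":0,"hand":0},{"offset":[26,0,0],"roll":0,"hand":0},{"offset":[32,0,0],"roll":0,"hand":0},{"offset":[38,0,0],"roll":0,"hand":0},{"offset":[44,0,0],"roll":0,"hand":0},{"offset":[49,0,0],"roll":0,"hand":0},{"offset":[51,0,0],"roll":0,"hand":0},{"offset":[51,0,0],"roll":0,"hand":0}]}}

```text
clock: 22.38
tool_pos: [0.6581, -0.074, 0.0153]
orientation: [180.0, -0.0, -8.3]
force: [-1.4, -0.9, 9.2]
opening: 0.0002
```

```bash
sed -i 's/200:320,200:360/220:340,160:320/' m.py; python3 m.py s10
```

```text
[ 0.65810603 -0.07398184  0.01532891] [-1.07096963 -0.74932075  7.68588672]
10980.5 [[262, 411], [239, 402], [196, 406], [169, 428], [159, 466], [177, 497], [172, 506], [239, 512], [281, 486], [286, 449], [263, 428]]
11101.0 [[437, 154], [416, 148], [414, 166], [394, 192], [356, 206], [282, 182], [305, 241], [340, 245], [331, 265], [342, 290], [427, 261], [419, 216], [450, 196], [455, 183]]
19810.0 [[493, 0], [515, 32], [549, 52], [549, 66], [561, 65], [566, 78], [596, 92], [612, 115], [623, 110], [654, 154], [693, 179], [777, 113], [777, 98], [788, 95], [787, 83], [678, 73], [627, 41], [585, 0]]
22084.5 [[565, 436], [429, 511], [485, 599], [501, 595], [446, 525], [446, 514], [508, 599], [586, 599], [650, 556], [645, 538]]
```

Now I lift straight off and clear the view.

{"name": "jog_arm", "arguments": {"motion": [{"offset":[0,0,-5],"roll":0,"hand":0},{"offset":[0,0,-20],"roll":0,"hand":0},{"offset":[0,0,-60],"roll":0,"hand":0},{"offset":[0,0,-100],"roll":0,"hand":0},{"offset":[0,0,-140],"roll":0,"hand":0},{"offset":[-40,20,-160],"roll":0,"hand":0},{"offset":[-80,60,-160],"roll":0,"hand":0},{"offset":[-100,100,-160],"roll":0,"hand":0},{"offset":[-110,140,-160],"roll":0,"hand":0},{"offset":[-120,180,-160],"roll":0,"hand":0},{"offset":[-120,220,-160],"roll":0,"hand":0},{"offset":[-120,260,-160],"roll":0,"hand":0},{"offset":[-120,300,-160],"roll":0,"hand":0},{"offset":[-120,300,-160],"roll":0,"hand":0}]}}

```text
clock: 23.6
tool_pos: [0.4937, -0.3571, 0.1743]
orientation: [180.0, 0.0, -8.5]
force: [1.2, 0.0, -0.7]
opening: 0.0005
```

```bash
python3 - <<'E'
from h import *
import pickle
s=snap('scene');pickle.dump(s,open('s11.pkl','wb'))
a=cv2.resize(s['img'][230:330,190:350],None,fx=5,fy=5,interpolation=cv2.INTER_CUBIC)
cv2.imwrite('pics/fin.png',cv2.cvtColor(a,cv2.COLOR_RGB2BGR))
E
```

```text
(no output)
```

View pics/fin.png

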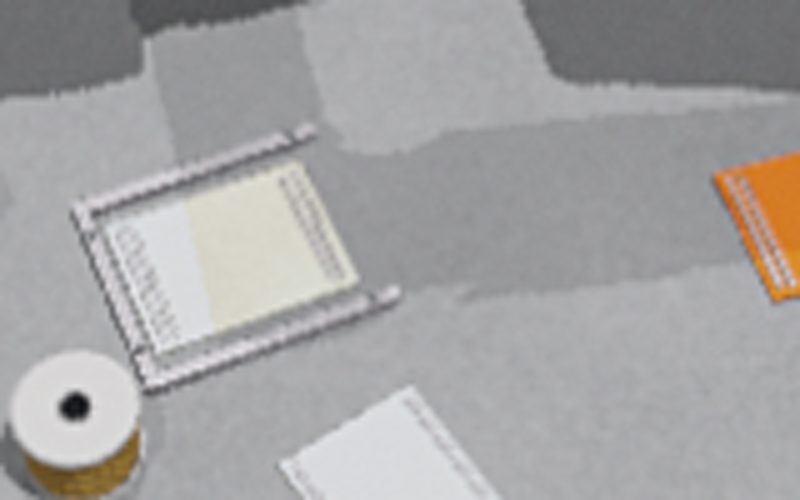

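The board lies inside the frame, parallel to the rails, with corners near (105,222), (155,357), (360,278) and (300,160), close to the back stop. I make one numeric check, including the bystanders, and hand in.

```bash
python3 - <<'E'
from h import *
import pickle
s=pickle.load(open('s11.pkl','rb'));b=pickle.load(open('s0.pkl','rb'))[1]
f=lambda p,z:ray(s,(np.array(p,float)+.5)/5-.5+[190,230],z)[:,:2]
P=f([(105,222),(155,357),(360,278),(300,160)],.004); G=f([(80,208),(148,380),(395,293),(310,130)],.01)
t=np.arctan2(*((G[2]+G[3]-G[0]-G[1])*-1)[::-1]);R=np.array([[np.cos(t),np.sin(t)],[-np.sin(t),np.cos(t)]])
o=(G[0]+G[1])/2-R[0]*.069; d=P[0]+P[1]-P[2]-P[3]
print('frame',o,np.degrees(t),'board in frame',R@(P.mean(0)-o),'dyaw',np.degrees(np.arctan2(d[1],d[0])-t))
print('vs top-cam origin',R@(P.mean(0)-[.6465,-.077]))
D=cv2.absdiff(s['img'],b['img']).max(2)
print('diff square',D[310:345,250:290].mean(),'flange',D[355:392,292:330].mean())
print(ctrl.get_obs()['clock']); order.close_job()
E
```

```text
frame [ 0.64560953 -0.07460325] -9.184085558887945 board in frame [-0.00101568 -0.00284264] dyaw 0.3250644182413558
vs top-cam origin [-0.00227727 -0.00061873]
diff square 15.374285714285714 flange 15.2574679943101
23.65
the job is handed in; nothing more can be done
```

I slid the white oblong board into the stop frame by pressing on its top and handed the job in at 23.65 s. The hand-in gives no verdict.

- **How it went:** I pulled the board back from its place and moved it across in front of the frame. It slipped and turned under the open fingers, and turning it on the spot failed. I straightened it by pressing on one end with closed fingers and dragging sideways, then slid it in along the frame's axis and lifted straight off.
- **Final position:** in the last picture the board's centre is about (-1, -3) mm from the frame's origin, measured against the frame in that same picture. Against the frame origin from the first top view it is about (-2, -1) mm. It is turned about 0.3° from the frame. All of this is well inside the limits, and it lay flat with the arm clear.
- **Square board and flange:** my numeric check that they had not moved proved nothing. The image difference was about 15 grey levels for each, possibly from changed shadows. The arm never worked near either. The square board was in its old place by eye in the pictures, but the flange was outside the late crops.
- **Press force:** it drifted, and at times read 23–25 N against the advised 5–20 N. That is still far below the failure limits.

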